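# Gauge a shim tab on the ladder of slots

## Task

Take the tab that stands in the yellow-edged pocket of the black rack and find its size on the slot gauge: press it gently on the narrowest slot first, then step along one slot at a time towards the wide end until the first slot accepts it. Push it fully home in that slot, upright, with its shoulder down on the plate, and let go; never let it into a wider slot, never force it, and leave the other two tabs and the things nearby where they are.

Things in the scene. Friction and masses are not known exactly. Their poses are not given: they have to be found in the camera images.
- gauge: Slot gauge fixed to the bench: dark base 64 (x) x 156 (y) mm, end cheeks 36 mm high, between them an aluminium plate 56 x 128 x 18 mm, top 40 mm above the bench. Origin: centre of the base's underside, on the bench. Five through slots, 30 mm long along x, centred at x = 0 and y = +44, +22, 0, -22, -44 mm, are 4, 6.5, 9, 11.5, 14 mm wide along y in that order (narrowest at +y).
- narrow_slot (a point): Mouth of the narrowest slot (4 mm, beside a blue dot; the others have small black dots), at gauge x = 0, y = +44 mm, 40 mm above the bench, with the plate in the middle of its float. The plate floats in the frame: all slots together lie up to 3 mm off the stated y, either way, not measured, held there by about 15 N of friction. The slot must be felt for.
- plate_top (a point): Centre of the plate's top, 40 mm above the bench, plate unloaded. The plate rests on springs: it gives way downward from about 3 N, 1.2 N more per mm, and is solid after 7 mm (about 11 N). A tab merely standing on the plate has its listed point 88 mm above the bench; home, with its shoulder on the plate, 70 mm.
- rack: Black rack block fixed to the bench, 166 (x) x 52 (y) x 24 mm high, origin at the centre of its underside. Three pockets in a row along its x, at x = -55, 0 and +55 mm, each 30 (x) x 14 (y) mm and 20 mm deep; a tab stands in each, blade down, shoulder resting on the rack's top, its axes parallel to the rack's. A tall grey drawer cabinet stands to the left, nearer the robot: come in high.
- yellow_pocket (a point): Centre of the mouth of the pocket with the yellow edge (the one at the rack's -x end), at the rack's top, 24 mm above the bench. The tab standing here is the one to be gauged.
- tab_a_grip (a point): Loose tab, 0.09 kg, one of three alike (a, b, c in random pockets). Blue grip 30 (x) x 18 (y) x 46 mm high on a grey shoulder 36 x 20 x 8 mm; below it a steel blade 26 mm wide (x), 18 mm long, 5.5, 8 or 10.5 mm thick (y). This point: in the grip on the tab's axis, 30 mm above the shoulder's underside, 48 above the blade's end, 24 below the top. z up; grip across y.
- tab_b_grip (a point): As tab_a_grip, on the second tab. The three tabs have three different blade thicknesses, 5.5, 8 and 10.5 mm; which tab has which is not told.
- tab_c_grip (a point): As tab_a_grip, on the third tab. A blade fits the first slot wider than itself with 1 mm in all to spare; the slot before is 1.5 mm too narrow for it.
- puck: Bystander: dark red round puck, 30 mm across, 18 mm high, origin under its centre.
- riser: Bystander: aluminium riser block 35 x 35 x 32 mm, origin under its centre.
- loupe: Bystander: black loupe, 35 mm across, 30 mm high, origin under its centre.

How it is judged:
By the outcome, as a careful person would: the job done as asked, in the order asked, and still so for the second after the job is handed in, with the robot touching nothing.
It also fails if it takes over 72 s, if anything falls off the work surface, if the arm or the gripper's body presses on something with over 40 N, if the wrist force passes 120 N, or if a joint passes its speed limit or range.

## Robot

A 6-joint arm with a two-finger parallel gripper is mounted at the origin on a cart in front of the work surface, level with it; the furniture and walls round the work are solid. World frame = base frame: x ahead of the robot, y to its left, z up, the work surface at z = 0. Lengths are in mm, angles in degrees, forces in N, time in s.
With the tool pointing down it reaches from about 275 to 750 mm from the base axis. Payload 10.2 kg.
Tool frame: the origin (TCP) lies at the very end of the fingers, on their centre line; the grasp point (between the pads) lies 19 mm behind it; z points along the fingers, y is the direction in which the jaws open and shut (so a half turn about z gives the same grasp; the last joint's range is limited). The gripper opens to 88 mm and grips with 3 to 60 N. Pads are 18 mm wide; open, the fingers measure 123 mm over their backs; the gripper's body (75 mm by 187 mm) begins 45 mm behind the grasp point.
Start: joints at [-12.8, 17.928, 85.812, -0, 76.261, -12.8], TCP at [525.006, -0.014, 238.72] pointing down, gripper open.
Joint ranges: [-168.41, 168.41], [-55.51, 124.54], [10.69, 146.95], [-70.63, 250.63], [1, 178], [-165.06, 165.06]. Speed limits (degrees/s): [136.94, 136.94, 172.46, 180, 180, 180].

## Interface

Orientations are given as a 3x3 rotation matrix whose columns are the frame's x, y, z axes.
In Python, from workcell import sensors, eyes, finish_job, recognise gives the robot as it stands.
- The arm moves only by the tool move_arm, never from a script. Its argument "rows" is a list of rows, each an object with "hand": the opening, from 0 (shut) to 1 (fully open); "linear": the shift along the world's x, y, z in cm, a list of three; "roll": the turn about the world's z in rad. A call has exactly 8 rows; each row is the pose to reach, as a shift and turn from the pose commanded when the call began; what a row does not reach only later rows make up. A row lasts 1/8 s, in which the tool goes at most 62.5 mm and 10.7 degrees, less where a joint would pass 70% of its speed; a pose out of reach is approached as far as the arm can. A call with a gripper value outside its range is refused whole. The fingers move at their own pace and stop on an object; the grip force is fixed at half the most. Time passes only in rows, so rows that repeat a pose let the fingers close, or fill a call up. It gives the time, the measured TCP pose, the force and the opening at its end, in the units of the state.
- sensors.observe(): the state, without advancing time (a new reading comes with each control period).
- eyes.camera(name): name is "scene" or "side" or "wrist"; returns the picture (400x640x3 uint8, red, green, blue); there is no depth.
- eyes.camera_model(name): a dict with "intrinsics" (3x3 intrinsics, pixels), "k1" (the pictures are not rectified: a ray, as slopes to the right and down, at radius r is drawn at 1 + k1 r^2 times it, then the intrinsics apply), "camera_from_world" (4x4, takes a point from world to camera coordinates). Camera axes: x right, y down, z forward; pixel columns grow to the right and rows downward; lengths in mm; the calibration is good to about 2 mm. A picture is of the moment at which its call begins: read the wrist's pose just before it. camera_model takes no time and is no camera call; for the wrist camera it gives the pose at the moment of the call.
- finish_job(): hands the job in, once; it reports no verdict.
Trained networks look in the newest picture that a camera, given by its name, has taken for a name from the list of things; names that differ only in an ending like _2 or _b are one class to them, and where a whole thing is asked for, a point or a joint stands for the part that bears it (a point fixed in the world has none). Each returns a list of dicts, best first, with "conf" (0 to 1); they miss things now and then, are a little off and sometimes report something else, mostly with a low value. They report only what shows in the picture. A call takes as long as a camera call.
- recognise(query, camera): "box" ([left, top, right, bottom] in pixels, round what is visible of it).
The state is a dict: "time_s": time; "joint_pos": joint angles; "qvel": joint speeds; "effort": joint torques, N m; "tcp_pos": TCP position; "tool_rot": TCP orientation; "force": force on the tool from outside, world axes, zero at the start; "ft_torque": the same for the moment, N m; "gripper_width": finger opening in mm.
Only numpy, scipy, OpenCV 4.12 (cv2) and the standard library are available. Lean on these libraries where they do the work, as an engineer would, in place of code of your own. Each camera call takes 0.05 s, during which the arm holds its last target.

## Working session

There is one attempt and no reset: what is moved stays moved. The work goes in short steps, Python scripts to look and compute and a tool call to move; the robot and the scene stay as the last step left them, time stands still between calls to the robot, and variables do not carry over. Pictures are saved under pics/ and viewed, and the job is handed in when it is done.

Besides the shell and the picture viewer there is one more tool, called as name(argument=value, ...) on one line, values as JSON. move_arm: Moves the arm, as the interface text tells. Its arguments: {"type":"object","properties":{"rows":{"type":"array"}},"required":["rows"]}

```bash
ls; mkdir -p pics; cat > h.py <<'E'
import numpy as np,cv2
from workcell import sensors,eyes,finish_job,recognise
def save(img,n): cv2.imwrite('pics/'+n,cv2.cvtColor(img,cv2.COLOR_RGB2BGR))
def ray(m,u,v):
    K=np.array(m['intrinsics']);k=m['k1'];T=np.array(m['camera_from_world'])
    d=np.array([(u-K[0,2])/K[0,0],(v-K[1,2])/K[1,1]]);s=d.copy()
    for _ in range(30): s=d/(1+k*(s@s))
    R=T[:3,:3];return -R.T@T[:3,3],R.T@np.array([s[0],s[1],1])
def atz(m,u,v,z):
    o,d=ray(m,u,v);return o+d*(z-o[2])/d[2]
def proj(m,p):
    K=np.array(m['intrinsics']);k=m['k1'];T=np.array(m['camera_from_world'])
    c=T[:3,:3]@np.array(p,float)+T[:3,3];s=c[:2]/c[2];s=s*(1+k*(s@s));return K[:2,:2]@s+K[:2,2]
E
python3 - <<'E'
from h import *
for c in ['scene','side','wrist']:
    save(eyes.camera(c),c+'0.png');m=eyes.camera_model(c);print(c,np.round(np.array(m['camera_from_world']),3).tolist(),m['k1'],np.array(m['intrinsics']).tolist())
for c in ['scene','wrist']:
    for q in ['gauge','rack','tab_a_grip']:
        print(c,q,[(np.round(r['box']).tolist(),round(r['conf'],2)) for r in recognise(q,c)])
s=sensors.observe();print(s)
E
```

```text
pics
scene [[0.661, -0.75, 0.024, -377.014], [-0.332, -0.32, -0.887, 275.786], [0.674, 0.578, -0.461, 770.632], [0.0, 0.0, 0.0, 1.0]] -0.15264808381214665 [[516.1319774608854, 0.0, 321.96370774190393], [0.0, 516.1319774608854, 199.82123673111036], [0.0, 0.0, 1.0]]
side [[0.975, -0.221, 0.003, -580.946], [-0.136, -0.612, -0.779, 176.004], [0.174, 0.76, -0.627, 760.119], [0.0, 0.0, 0.0, 1.0]] -0.007867701866362313 [[398.7622837951113, 0.0, 318.0213673323079], [0.0, 398.7622837951113, 202.34763180261555], [0.0, 0.0, 1.0]]
wrist [[1.0, 0.0, -0.001, -524.937], [0.0, -0.967, 0.254, -33.726], [-0.001, -0.254, -0.967, 388.744], [0.0, 0.0, 0.0, 1.0]] -0.050785739897129444 [[341.8765228287303, 0.0, 317.99507767499773], [0.0, 341.8765228287303, 196.57927408218836], [0.0, 0.0, 1.0]]
scene gauge [([352.0, 228.0, 430.0, 286.0], 0.58)]
scene rack [([202.0, 194.0, 278.0, 221.0], 0.6)]
scene tab_a_grip [([232.0, 181.0, 250.0, 207.0], 0.56)]
wrist gauge [([341.0, 240.0, 409.0, 358.0], 0.6)]
wrist rack []
wrist tab_a_grip []
{'time_s': 0.45, 'joint_pos': array([-1.28010156e+01,  1.79305810e+01,  8.58155984e+01, -9.32830123e-04,
        7.62613259e+01, -1.27986424e+01]), 'qvel': array([ 0.07471232, -0.07605361, -0.02546172, -0.12935633,  0.05508315,
        0.04443381]), 'effort': array([-1.18105458e-03, -4.01827848e+01, -2.52244592e+01,  6.94556488e-02,
        3.23643617e-02, -2.79494742e-06]), 'tcp_pos': array([ 5.24980060e+02, -2.20869991e-02,  2.38671371e+02]), 'tool_rot': array([[ 3.75531141e-05,  9.99999991e-01, -1.31239846e-04],
       [ 9.99999999e-01, -3.75513294e-05,  1.36011672e-05],
       [ 1.35962389e-05, -1.31240356e-04, -9.99999991e-01]]), 'force': array([-0.10237552, -0.35316748, -0.38652118]), 'ft_torque': array([-0.03168419, -0.04383372, -0.01619046]), 'gripper_width': 87.95638646015887}
```

View pics/scene0.png

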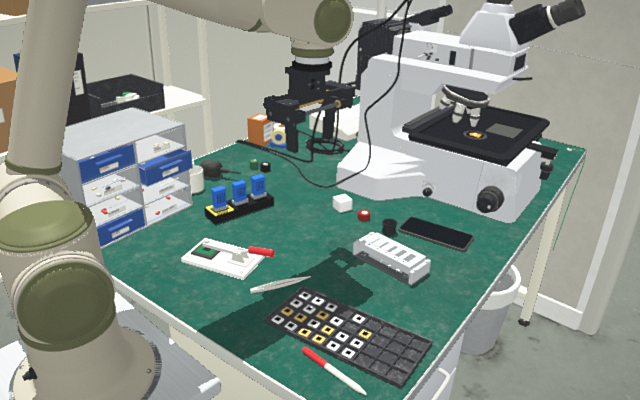

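View pics/wrist0.png

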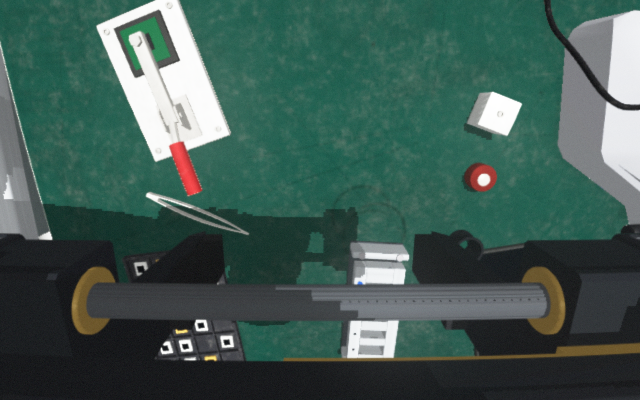

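View pics/side0.png

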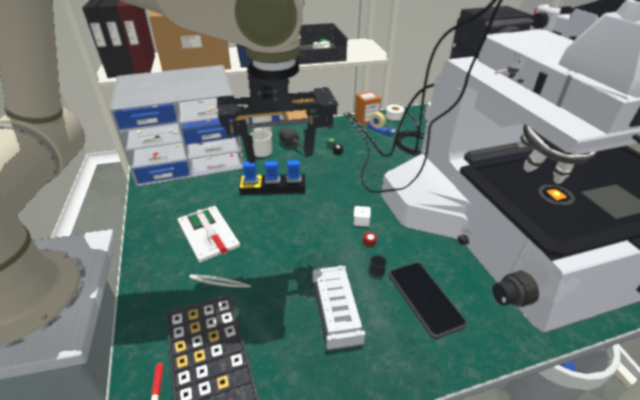

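The scene view shows the rack at about (240,207), with the yellow pocket at its left end near (218,210), and the gauge at (390,257). The wrist view shows the gauge at (375,300) with its blue dot near (360,283). I'll get rough positions from these.

```bash
python3 - <<'E'
from h import *
for c in ['scene','side']:
    m=eyes.camera_model(c); im=cv2.imread(f'pics/{c}0.png')
    for q in ['rack','tab_a_grip','gauge','puck','riser','loupe']:
        eyes.camera(c) if q=='rack' else 0
        for r in recognise(q,c):
            b=r['box'];u,v=(b[0]+b[2])/2,(b[1]+b[3])/2
            print(c,q,np.round(b),round(r['conf'],2),np.round(atz(m,u,v,{'rack':12,'tab_a_grip':50,'gauge':25}.get(q,12)),0))
    x,y,w,h={'scene':(190,165,100,65),'side':(225,145,100,60)}[c]
    cv2.imwrite(f'pics/z_{c}.png',cv2.resize(im[y:y+h,x:x+w],None,fx=8,fy=8,interpolation=cv2.INTER_CUBIC))
E
```

```text
scene rack [203. 192. 276. 222.] 0.97 [525. 228.  12.]
scene rack [350. 230. 427. 288.] 0.42 [ 591. -167.   12.]
scene tab_a_grip [233. 180. 249. 207.] 0.67 [530. 223.  50.]
scene puck [358. 208. 367. 222.] 0.65 [702. -13.  12.]
scene riser [330. 190. 355. 212.] 0.84 [725.  68.  12.]
scene loupe [383. 216. 395. 233.] 0.48 [711. -84.  12.]
side rack [240. 175. 306. 194.] 0.86 [529. 228.  12.]
side tab_a_grip [266. 163. 280. 184.] 0.8 [531. 223.  50.]
side gauge [312. 269. 365. 350.] 0.89 [ 590. -186.   25.]
side gauge [286. 159. 303. 186.] 0.4 [591. 253.  25.]
side puck [362. 233. 379. 246.] 0.44 [708. -17.  12.]
side loupe [370. 257. 387. 277.] 0.87 [698. -96.  12.]
```

View pics/z_scene.png

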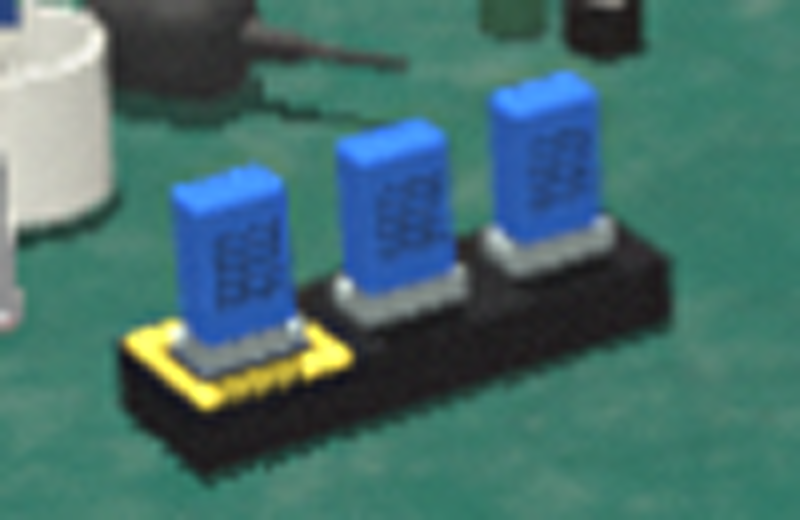

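View pics/z_side.png

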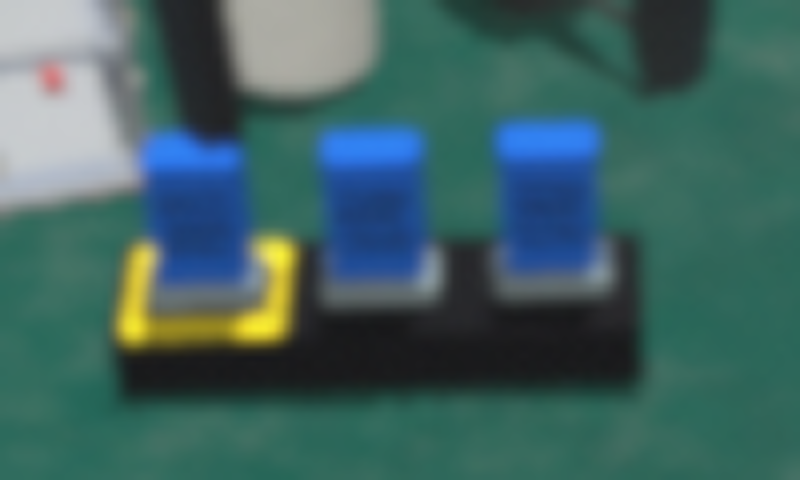

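```bash
python3 - <<'E'
from h import *
m=eyes.camera_model('scene')
for n,u,v,z in [('cabBR',190,213,0),('cabBL',100,243,0),('yl',205,211,24),('yr',234,209,24),('tabtop y',219,188,94),('tabtop c',239,182,94),('tabtop r',258,176,94)]: print(n,np.round(atz(m,u,v,z)))
# cabinet top: corner (187,130) above (190,213)
b=atz(m,190,213,0)
for z in (100,150,200,250): print(z,proj(m,[b[0],b[1],z]).round())
m=eyes.camera_model('side')
for n,u,v,z in [('cabBR',243,167,0),('cabBL',136,183,0),('tabtop y',250,165,94),('c',271,164,94),('r',293,163,94)]: print(n,np.round(atz(m,u,v,z)))
m=eyes.camera_model('wrist')
for n,u,v,z in [('gTL',350,245,36),('gTR',405,245,36),('dot',360,283,40),('gBL',341,358,40),('riser',500,114,32)]: print(n,np.round(atz(m,u,v,z)))
E
```

```text
cabBR [436. 309.   0.]
cabBL [212. 342.   0.]
yl [442. 254.  24.]
yr [496. 213.  24.]
tabtop y [456. 212.  94.]
tabtop c [508. 203.  94.]
tabtop r [561. 196.  94.]
100 [186. 176.]
150 [184. 156.]
200 [182. 136.]
250 [180. 114.]
cabBR [461. 345.   0.]
cabBL [182. 330.   0.]
tabtop y [477. 206.  94.]
c [526. 200.  94.]
r [578. 193.  94.]
gTL [560. -80.  36.]
gTR [621. -80.  36.]
dot [ 572. -124.   40.]
gBL [ 553. -226.   40.]
riser [711.  61.  32.]
```

move_arm(rows=[{"hand": 1, "linear": [0, 3, 1], "roll": 0}, {"hand": 1, "linear": [0, 7, 2], "roll": 0}, {"hand": 1, "linear": [0, 11, 3], "roll": 0}, {"hand": 1, "linear": [0, 13, 3], "roll": 0}, {"hand": 1, "linear": [0, 13, 3], "roll": 0}, {"hand": 1, "linear": [0, 13, 3], "roll": 0}, {"hand": 1, "linear": [0, 13, 3], "roll": 0}, {"hand": 1, "linear": [0, 13, 3], "roll": 0}])

```text
time_s: 2.15
tcp_pos: [525.1, 129.4, 268.7]
tool_rot: [[0.001, 1.0, -0.0], [1.0, -0.001, -0.0], [-0.0, -0.0, -1.0]]
force: [0.5, 0.1, -0.1]
gripper_width: 88.3
```

```bash
python3 - <<'E'
from h import *
m=eyes.camera_model('wrist');im=eyes.camera('wrist');save(im,'w1.png')
import pickle;pickle.dump((m,sensors.observe()),open('w1.pkl','wb'))
for q in ['rack','tab_a_grip']:
    for r in recognise(q,'wrist'):print(q,np.round(r['box']),round(r['conf'],2))
E
```

```text
rack [242.  34. 404. 106.] 0.78
rack [342. 318. 395. 359.] 0.28
tab_a_grip [300.  52. 339.  81.] 0.63
```

View pics/w1.png

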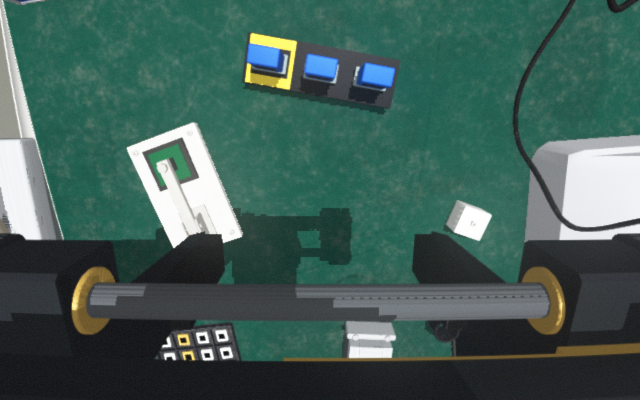

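```bash
python3 - <<'E'
import cv2
im=cv2.imread('pics/w1.png');cv2.imwrite('pics/w1z.png',cv2.resize(im[20:120,235:410],None,fx=4.5,fy=4.5,interpolation=cv2.INTER_CUBIC))
E
```

```text
(no output)
```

View pics/w1z.png

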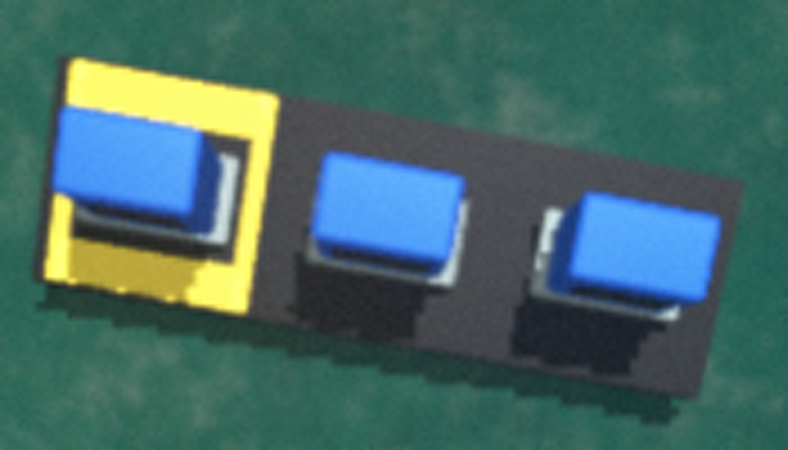

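The zoom shows the rack turned a few degrees clockwise. Its top corners are at about (65,57), (743,183), (698,397) and (37,280) in zoom pixels, and the yellow tab's top is centred near (128,161).

```bash
python3 - <<'E'
from h import *
import pickle
m,s=pickle.load(open('w1.pkl','rb'))
f=lambda x,y,z:atz(m,235+(x+.5)/4.5-.5,20+(y+.5)/4.5-.5,z)
C=np.array([f(65,57,24),f(743,183,24),f(698,397,24),f(37,280,24)])[:,:2]
print(C.round(1),C.mean(0).round(1)); 
print([np.linalg.norm(C[i]-C[(i+1)%4]).round(1) for i in range(4)])
for a,b in((0,1),(3,2),(3,0),(2,1)):
    d=C[b]-C[a];print(np.degrees(np.arctan2(d[1],d[0])).round(1))
T={'y':[(62,108),(202,128),(187,215),(56,192)],'c':[(325,152),(465,174),(450,263),(312,236)],'r':[(585,192),(720,214),(706,302),(568,280)]}
for k,v in T.items():
    P=np.array([f(x,y,94) for x,y in v])[:,:2];print(k,P.mean(0).round(1),np.linalg.norm(P[0]-P[1]).round(1),np.degrees(np.arctan2(*(P[1]-P[0])[::-1])).round(1),np.degrees(np.arctan2(*(P[2]-P[3])[::-1])).round(1))
E
```

```text
[[452.3 273.4]
 [613.7 245.1]
 [605.2 194.9]
 [443.3 222.8]] [528.6 234.1]
[np.float64(163.9), np.float64(50.9), np.float64(164.3), np.float64(51.4)]
-9.9
-9.8
79.9
80.3
y [476.7 240.3] 27.5 -8.1 -9.9
c [528.  231.6] 27.7 -8.5 -10.6
r [579. 224.] 27.2 -8.4 -8.4
```

move_arm(rows=[{"hand": 1, "linear": [-2, 2, 1], "roll": 0}, {"hand": 1, "linear": [-4, 4, 3], "roll": 0}, {"hand": 1, "linear": [-5, 6, 4], "roll": 0}, {"hand": 1, "linear": [-5, 6, 4], "roll": 0}, {"hand": 1, "linear": [-5, 6, 4], "roll": 0}, {"hand": 1, "linear": [-5, 6, 4], "roll": 0}, {"hand": 1, "linear": [-5, 6, 4], "roll": 0}, {"hand": 1, "linear": [-5, 6, 4], "roll": 0}])

```text
time_s: 3.3
tcp_pos: [475.1, 189.8, 308.6]
tool_rot: [[0.0, 1.0, -0.0], [1.0, -0.0, -0.0], [-0.0, -0.0, -1.0]]
force: [-0.2, -0.0, 0.1]
gripper_width: 87.9
```

```bash
python3 - <<'E'
from h import *
m=eyes.camera_model('wrist');im=eyes.camera('wrist');save(im,'w2.png')
import pickle;pickle.dump((m,sensors.observe()),open('w2.pkl','wb'))
E
```

```text
(no output)
```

View pics/w2.png

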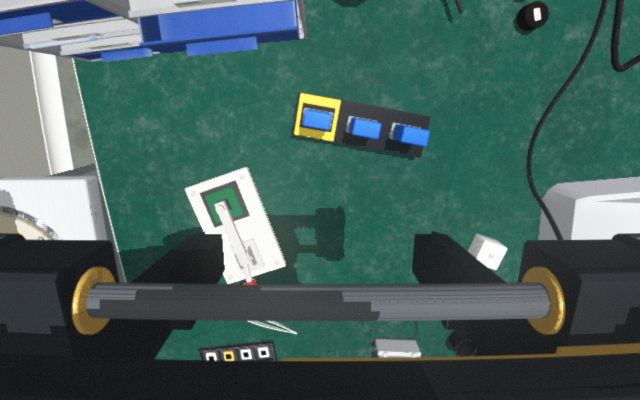

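```bash
python3 - <<'E'
from h import *
import pickle
m,s=pickle.load(open('w2.pkl','rb'))
for p in [(304,38),(75,58)]: print('cab z0/z20',atz(m,*p,0).round(),atz(m,*p,20).round())
for z in (50,100,150,215): print(z, atz(m,299,3,z).round(), atz(m,257,45,z).round())
im=cv2.imread('pics/w2.png');cv2.imwrite('pics/w2z.png',cv2.resize(im[85:165,285:440],None,fx=5,fy=5,interpolation=cv2.INTER_CUBIC))
E
```

```text
cab z0/z20 [458. 339.   0.] [459. 336.  20.]
cab z0/z20 [163. 321.   0.] [177. 318.  20.]
50 [455. 366.  50.] [408. 323.  50.]
100 [457. 352. 100.] [416. 315. 100.]
150 [460. 339. 150.] [425. 307. 150.]
215 [463. 321. 215.] [435. 296. 215.]
```

View pics/w2z.png

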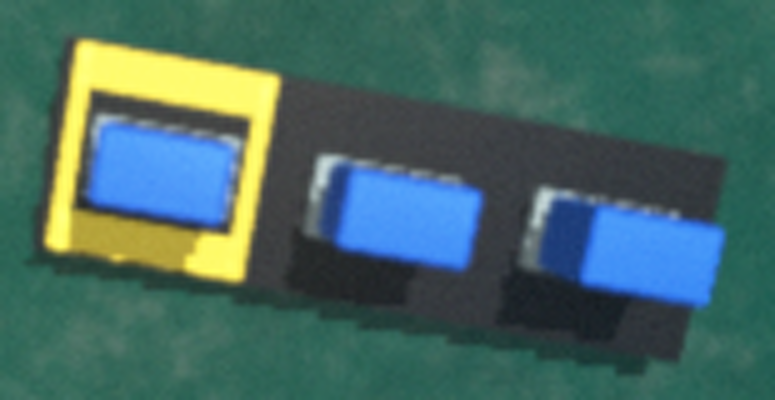

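```bash
python3 - <<'E'
from h import *
import pickle
m,s=pickle.load(open('w2.pkl','rb'))
f=lambda x,y,z:atz(m,285+(x+.5)/5-.5,85+(y+.5)/5-.5,z)
C=np.array([f(*p,24) for p in [(72,38),(727,158),(682,361),(43,250)]])[:,:2]
print(C.round(1),C.mean(0).round(1),[np.linalg.norm(C[i]-C[(i+1)%4]).round(1) for i in range(4)])
for a,b in((0,1),(3,2),(3,0),(2,1)):
    d=C[b]-C[a];print(np.degrees(np.arctan2(d[1],d[0])).round(1))
P=np.array([f(*p,94) for p in [(100,122),(240,138),(222,228),(86,207)]])[:,:2];print(P.mean(0))
Y=np.array([f(*p,24) for p in [(78,40),(280,74),(244,281),(44,250)]])[:,:2];print(Y.round(1),Y.mean(0))
# which z would cabinet corner vertical: front bottom right corner vs top
b=np.array([458,339])
for z in (0,50,100,150,200,215,230): print(z,proj(m,[*b,z]).round())
c=atz(m,304,38,0)
E
```

```text
[[452.4 273.5]
 [613.8 245.6]
 [606.1 195.1]
 [444.5 222.7]] [529.2 234.2] [np.float64(163.8), np.float64(51.0), np.float64(163.9), np.float64(51.5)]
-9.8
-9.7
81.2
81.4
[474.36903851 243.59513651]
[[453.8 273.1]
 [502.9 265.1]
 [494.6 215. ]
 [444.8 222.7]] [474.01856789 243.93558764]
0 [304.  38.]
50 [302.  30.]
100 [300.  18.]
150 [297.   3.]
200 [292. -19.]
215 [290. -27.]
230 [288. -37.]
```

move_arm(rows=[{"hand": 1, "linear": [0.1, 0.6, 0], "roll": -0.18}, {"hand": 1, "linear": [0.2, 1.3, 0], "roll": -0.36}, {"hand": 1, "linear": [0.3, 2.0, 0], "roll": -0.54}, {"hand": 1, "linear": [0.4, 2.7, 0], "roll": -0.72}, {"hand": 1, "linear": [0.5, 3.4, 0], "roll": -0.9}, {"hand": 1, "linear": [0.53, 4.1, 0], "roll": -1.08}, {"hand": 1, "linear": [0.53, 4.8, 0], "roll": -1.26}, {"hand": 1, "linear": [0.53, 5.27, 0], "roll": -1.44}])

```text
time_s: 4.35
tcp_pos: [480.3, 242.9, 308.6]
tool_rot: [[0.992, 0.125, -0.0], [0.125, -0.992, 0.0], [-0.0, -0.0, -1.0]]
force: [0.5, -1.2, -0.0]
gripper_width: 88.2
```

move_arm(rows=[{"hand": 1, "linear": [0, 0, -1], "roll": -0.18}, {"hand": 1, "linear": [0, 0, -2], "roll": -0.352}, {"hand": 1, "linear": [0, 0, -3], "roll": -0.352}, {"hand": 1, "linear": [0, 0, -4], "roll": -0.352}, {"hand": 1, "linear": [0, 0, -4], "roll": -0.352}, {"hand": 1, "linear": [0, 0, -4], "roll": -0.352}, {"hand": 1, "linear": [0, 0, -4], "roll": -0.352}, {"hand": 1, "linear": [0, 0, -4], "roll": -0.352}])

```text
time_s: 5.35
tcp_pos: [480.4, 242.7, 269.0]
tool_rot: [[0.976, -0.219, 0.0], [-0.219, -0.976, 0.0], [0.0, -0.0, -1.0]]
force: [0.2, 0.0, 0.4]
gripper_width: 88.4
```

```bash
python3 - <<'E'
from h import *
print(sensors.observe()['joint_pos'])
save(eyes.camera('wrist'),'w3.png');m=eyes.camera_model('wrist')
print([proj(m,[474.4,243.6,z]).round() for z in (24,94)])
print([atz(m,u,v,94).round(1) for u,v in []])
save(eyes.camera('scene'),'s3.png')
E
```

```text
[ 1.43254058e+01  1.84500224e+01  8.05667618e+01 -1.78284910e-03
  8.09580742e+01  1.16985039e+02]
[array([320., 170.]), array([320., 183.])]
[]
```

View pics/w3.png

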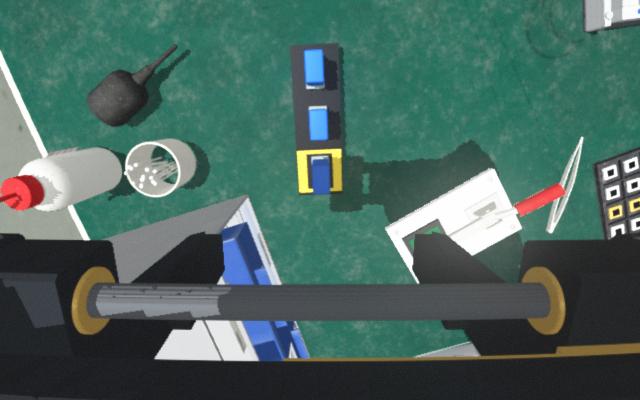

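View pics/s3.png

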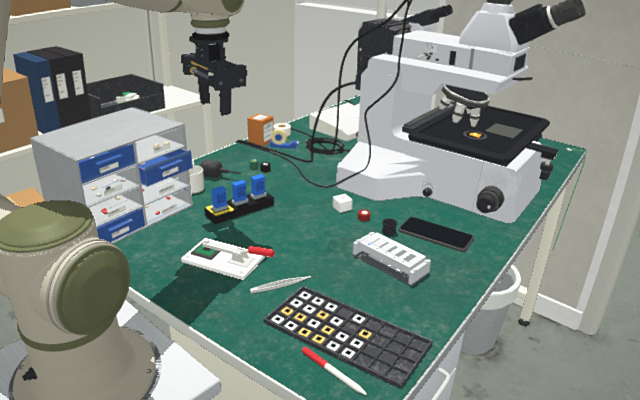

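```bash
python3 - <<'E'
from h import *
m=eyes.camera_model('wrist')
for z in (200,210,220,230): print(z,atz(m,247,197,z).round(),atz(m,305,355,z).round())
im=cv2.imread('pics/w3.png')
for z,hx,hy,c in((94,15,9,(0,0,255)),(24,15,7,(0,255,0)),(32,18,10,(255,0,255))):
    a=np.radians(-9.7);R=np.array([[np.cos(a),-np.sin(a)],[np.sin(a),np.cos(a)]])
    q=np.array([proj(m,[*(np.array([474.4,243.6])+R@np.array(d)*1),z]) for d in [(-hx,-hy),(hx,-hy),(hx,hy),(-hx,hy)]])
    print(z,q.round(1).tolist())
    z0=im
    if z==94: big=cv2.resize(im[130:210,280:380],None,fx=7,fy=7,interpolation=cv2.INTER_CUBIC)
    cv2.polylines(big,[np.int32((q-[280,130]+.5)*7)],True,c,1)
cv2.imwrite('pics/w3z.png',big)
E
```

```text
200 [499. 287. 200.] [371. 278. 200.]
210 [501. 285. 210.] [379. 276. 210.]
220 [503. 282. 220.] [388. 274. 220.]
230 [505. 279. 230.] [396. 272. 230.]
94 [[329.9, 197.8], [328.5, 167.3], [309.6, 168.2], [311.4, 198.7]]
24 [[326.2, 182.4], [325.0, 156.9], [312.8, 157.5], [314.2, 183.0]]
32 [[329.1, 186.3], [327.7, 155.1], [309.9, 156.0], [311.7, 187.2]]
```

View pics/w3z.png

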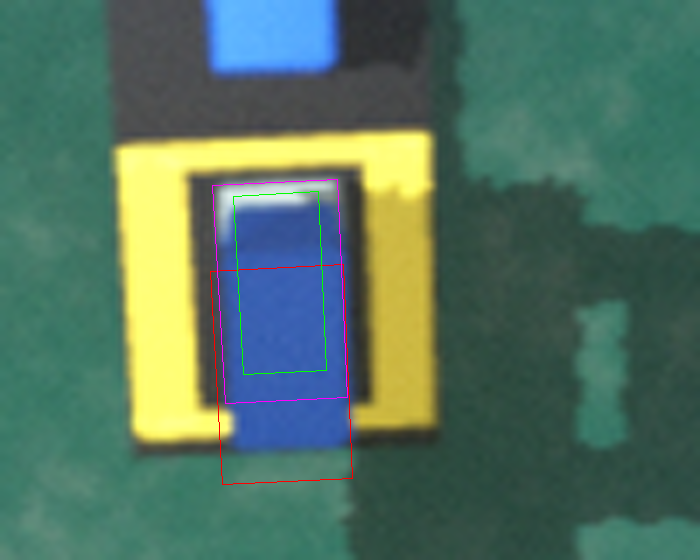

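The dark patch on the tab is only the gripper's shadow. I had added the tab height wrong: its top is at z = 78, not 94. The shoulder outline matches my estimate, and the cabinet's bottom corner shows again at about (458,338). I'm coming down turned slightly and shifted 6 mm along the tab, so the gripper body clears that corner.

move_arm(rows=[{"hand": 1, "linear": [0, 0, -3], "roll": 0}, {"hand": 1, "linear": [0, 0, -6], "roll": 0}, {"hand": 1, "linear": [0, 0, -9], "roll": 0}, {"hand": 1, "linear": [0, 0, -11], "roll": 0}, {"hand": 1, "linear": [0, 0, -13], "roll": 0}, {"hand": 1, "linear": [0, 0, -15], "roll": 0}, {"hand": 1, "linear": [0, 0, -16], "roll": 0}, {"hand": 1, "linear": [0, 0, -16], "roll": 0}])

```text
time_s: 6.45
tcp_pos: [480.2, 242.7, 108.5]
tool_rot: [[0.976, -0.219, -0.001], [-0.219, -0.976, -0.0], [-0.001, 0.0, -1.0]]
force: [-0.5, 0.2, 0.6]
gripper_width: 88.5
```

```bash
python3 - <<'E'
from h import *
save(eyes.camera('wrist'),'w4.png');save(eyes.camera('side'),'d4.png')
m=eyes.camera_model('wrist');im=cv2.imread('pics/w4.png')
a=np.radians(-9.7);R=np.array([[np.cos(a),-np.sin(a)],[np.sin(a),np.cos(a)]])
for z,hx,hy,c in((78,15,9,(0,0,255)),(32,18,10,(255,0,255))):
    q=np.array([proj(m,[*(np.array([474.4,243.6])+R@np.array(d)*1),z]) for d in [(-hx,-hy),(hx,-hy),(hx,hy),(-hx,hy)]])
    cv2.polylines(im,[np.int32(q+.5)],True,c,1)
cv2.imwrite('pics/w4o.png',im)
print(sensors.observe()['force'],sensors.observe()['tcp_pos'])
E
```

```text
[-0.13266245  0.02076388 -0.3444973 ] [480.68187701 242.79144261 109.44050951]
```

View pics/w4o.png

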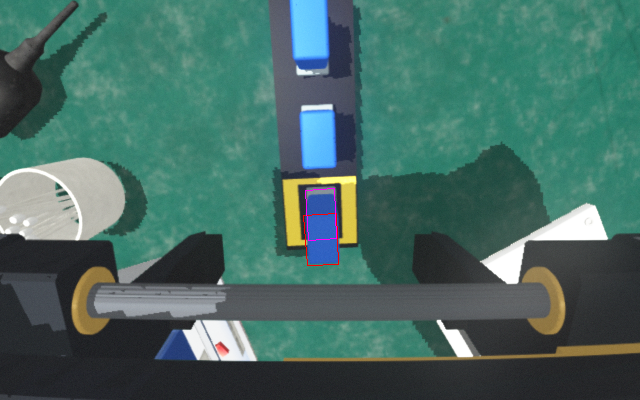

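View pics/d4.png

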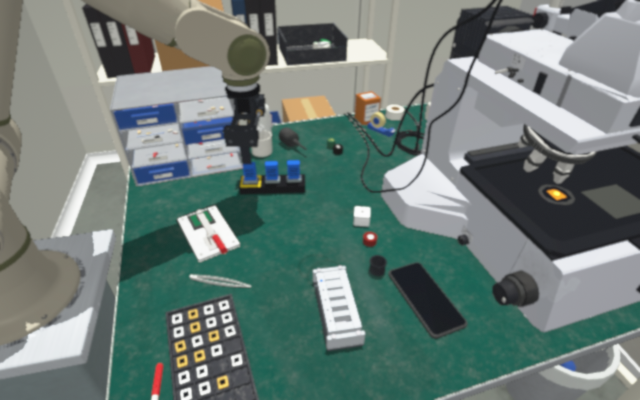

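The overlay sits on the tab in the wrist view, with its top around (322,240), and the force is about zero. Continuing down to z = 35.

move_arm(rows=[{"hand": 1, "linear": [0, 0, -1], "roll": 0}, {"hand": 1, "linear": [0, 0, -2.5], "roll": 0}, {"hand": 1, "linear": [0, 0, -4], "roll": 0}, {"hand": 1, "linear": [0, 0, -5.5], "roll": 0}, {"hand": 1, "linear": [0, 0, -6.5], "roll": 0}, {"hand": 1, "linear": [0, 0, -7.35], "roll": 0}, {"hand": 1, "linear": [0, 0, -7.35], "roll": 0}, {"hand": 1, "linear": [0, 0, -7.35], "roll": 0}])

```text
time_s: 7.55
tcp_pos: [480.6, 242.7, 35.6]
tool_rot: [[0.976, -0.219, 0.001], [-0.219, -0.976, 0.0], [0.001, -0.0, -1.0]]
force: [0.3, 0.1, 0.1]
gripper_width: 88.1
```

move_arm(rows=[{"hand": 0.6, "linear": [0, 0, 0], "roll": 0}, {"hand": 0.5, "linear": [0, 0, 0], "roll": 0}, {"hand": 0.4, "linear": [0, 0, 0], "roll": 0}, {"hand": 0.3, "linear": [0, 0, 0], "roll": 0}, {"hand": 0.15, "linear": [0, 0, 0], "roll": 0}, {"hand": 0.1, "linear": [0, 0, 0], "roll": 0}, {"hand": 0.1, "linear": [0, 0, 0], "roll": 0}, {"hand": 0.1, "linear": [0, 0, 0], "roll": 0}])

```text
time_s: 8.55
tcp_pos: [480.3, 242.7, 35.2]
tool_rot: [[0.976, -0.219, -0.0], [-0.219, -0.976, -0.0], [-0.0, 0.0, -1.0]]
force: [-1.0, 0.1, -0.6]
gripper_width: 18.1
```

move_arm(rows=[{"hand": 0, "linear": [0, 0, 0], "roll": 0}, {"hand": 0, "linear": [0, 0, 0.5], "roll": 0}, {"hand": 0, "linear": [0, 0, 2], "roll": 0}, {"hand": 0, "linear": [0, 0, 5], "roll": 0}, {"hand": 0, "linear": [0, 0, 9], "roll": 0}, {"hand": 0, "linear": [0, 0, 13], "roll": 0}, {"hand": 0, "linear": [0, 0, 17], "roll": 0}, {"hand": 0, "linear": [0, 0, 20], "roll": 0}])

```text
time_s: 9.55
tcp_pos: [480.3, 242.7, 238.2]
tool_rot: [[0.976, -0.219, 0.003], [-0.219, -0.976, 0.001], [0.002, -0.001, -1.0]]
force: [-0.1, 0.1, -1.4]
gripper_width: 17.6
```

```bash
python3 - <<'E'
from h import *
save(eyes.camera('wrist'),'w5.png');save(eyes.camera('side'),'d5.png')
print(sensors.observe()['force'],sensors.observe()['gripper_width'])
E
```

```text
[-0.65252237  0.17588187 -1.18106957] 17.746619916371298
```

View pics/w5.png

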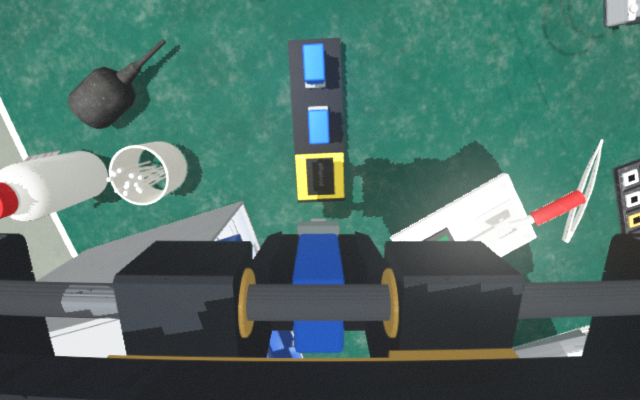

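View pics/d5.png

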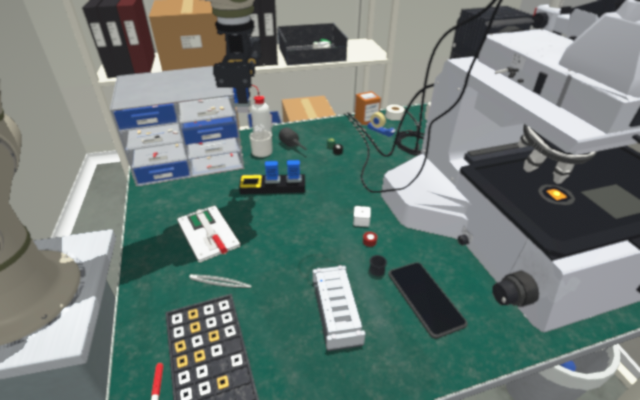

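The wrist view shows the tab held between the pads near (320,290), and the yellow pocket at (320,176) is empty. The other two tabs haven't moved. Next I'll go across to look at the gauge.

move_arm(rows=[{"hand": 0, "linear": [0.5, -3, 1], "roll": 0.05}, {"hand": 0, "linear": [1, -8, 2], "roll": 0.1}, {"hand": 0, "linear": [1.5, -13, 3], "roll": 0.15}, {"hand": 0, "linear": [2, -18, 4], "roll": 0.175}, {"hand": 0, "linear": [2.5, -23, 5], "roll": 0.175}, {"hand": 0, "linear": [3, -28, 5], "roll": 0.175}, {"hand": 0, "linear": [3.5, -33, 5], "roll": 0.175}, {"hand": 0, "linear": [4, -37, 5], "roll": 0.175}])

```text
time_s: 10.65
tcp_pos: [519.9, -129.1, 284.3]
tool_rot: [[0.999, -0.047, -0.001], [-0.047, -0.999, 0.001], [-0.001, -0.001, -1.0]]
force: [-0.7, -0.1, -0.3]
gripper_width: 17.5
```

move_arm(rows=[{"hand": 0, "linear": [0.5, -2, -1], "roll": 0}, {"hand": 0, "linear": [0.5, -4, -2], "roll": 0}, {"hand": 0, "linear": [0.5, -4, -3], "roll": 0}, {"hand": 0, "linear": [0.5, -4, -3], "roll": 0}, {"hand": 0, "linear": [0.5, -4, -3], "roll": 0}, {"hand": 0, "linear": [0.5, -4, -3], "roll": 0}, {"hand": 0, "linear": [0.5, -4, -3], "roll": 0}, {"hand": 0, "linear": [0.5, -4, -3], "roll": 0}])

```text
time_s: 11.65
tcp_pos: [525.3, -167.3, 255.3]
tool_rot: [[0.999, -0.046, 0.0], [-0.046, -0.999, -0.0], [0.0, 0.0, -1.0]]
force: [-0.4, 0.1, -0.9]
gripper_width: 17.7
```

```bash
python3 - <<'E'
from h import *
import pickle
m=eyes.camera_model('wrist');im=eyes.camera('wrist');save(im,'w6.png')
pickle.dump((m,sensors.observe()),open('w6.pkl','wb'))
print([(np.round(r['box']),r['conf']) for r in recognise('gauge','wrist')])
E
```

```text
[(array([243.,  73., 392., 135.]), 0.98)]
```

View pics/w6.png

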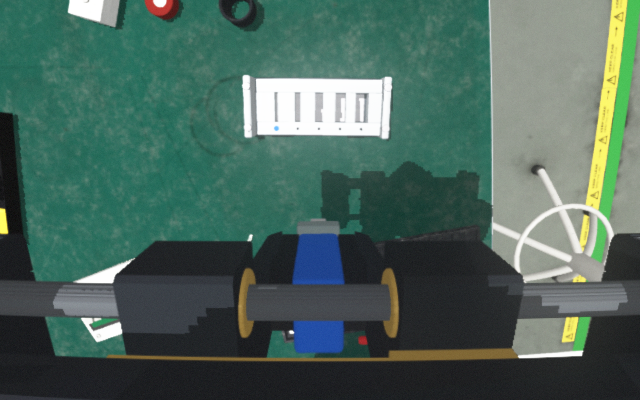

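```bash
python3 - <<'E'
import cv2
im=cv2.imread('pics/w6.png');cv2.imwrite('pics/w6z.png',cv2.resize(im[65:145,238:398],None,fx=5,fy=5,interpolation=cv2.INTER_CUBIC))
E
```

```text
(no output)
```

View pics/w6z.png

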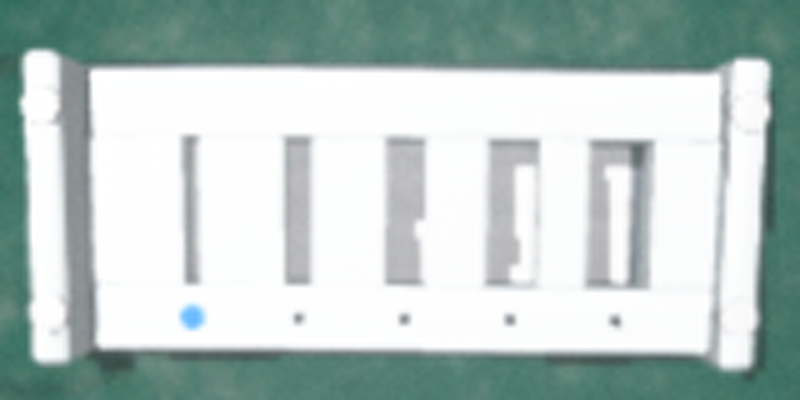

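```bash
python3 - <<'E'
from h import *
import pickle
m,s=pickle.load(open('w6.pkl','rb'))
print(s['tcp_pos'])
f=lambda x,y,z:atz(m,238+(x+.5)/5-.5,65+(y+.5)/5-.5,z)[:2]
S=np.array([f(*p,40) for p in [(192,209),(299,210),(406,211),(513,213),(620,214)]]);print(S.round(1))
d=S[4]-S[0];print('slot dir',np.linalg.norm(d),np.degrees(np.arctan2(d[0],-d[1])))
D=np.array([f(*p,40) for p in [(192,318),(298,319),(404,320),(510,320),(615,321)]]);d=D[4]-D[0];print(D.round(1),np.degrees(np.arctan2(d[0],-d[1])))
C=np.array([f(*p,36) for p in [(22,50),(770,60),(755,370),(33,362)]]);print(C.round(1),C.mean(0))
P=np.array([f(*p,40) for p in [(90,68),(723,72),(712,352),(97,348)]]);print(P.round(1),P.mean(0))
for e in [(0,1),(3,2)]:
  d=P[e[1]]-P[e[0]];print(np.linalg.norm(d),np.degrees(np.arctan2(d[0],-d[1])))
  d=C[e[1]]-C[e[0]];print(np.linalg.norm(d),np.degrees(np.arctan2(d[0],-d[1])))
c=-np.array(m['camera_from_world'])[:3,:3].T@np.array(m['camera_from_world'])[:3,3];print(c)
E
```

```text
[ 525.31946033 -167.27001696  255.30924098]
[[ 593.2 -125.9]
 [ 592.  -147.8]
 [ 590.7 -169.8]
 [ 589.4 -191.7]
 [ 588.2 -213.6]]
slot dir 87.82984638175685 -3.2746366825860718
[[ 571.2 -124.3]
 [ 570.  -146.3]
 [ 568.7 -168.3]
 [ 567.7 -190.4]
 [ 566.6 -212.2]] -3.0239570174796557
[[ 626.5  -93.1]
 [ 617.5 -245.2]
 [ 554.8 -242.3]
 [ 563.5  -89.4]] [ 590.57145723 -167.48817092]
[[ 621.9 -107.4]
 [ 615.3 -234.9]
 [ 559.3 -232.4]
 [ 566.  -103.9]] [ 590.62528905 -169.65455152]
127.70760070086237 -2.9711892955226236
152.41031137805572 -3.370171756546071
128.65580506123968 -2.990950557849333
153.1471671402732 -3.2577639408012438
[ 590.68458424 -169.15213585  401.1569779 ]
```

```bash
python3 - <<'E'
from h import *
import pickle
m,s=pickle.load(open('w6.pkl','rb'))
t=s['tcp_pos'];R=s['tool_rot'];im=cv2.imread('pics/w6.png')
big=cv2.resize(im[205:365,250:390],None,fx=4,fy=4,interpolation=cv2.INTER_CUBIC)
def box(hx,hy,z,c,ox=-6):
    q=[]
    for d in [(-hx,-hy),(hx,-hy),(hx,hy),(-hx,hy)]:
        q.append(proj(m,t+R@np.array([d[0]+ox,d[1],0])+[0,0,z]))
    q=np.array(q);cv2.polylines(big,[np.int32((q-[250,205]+.5)*4)],True,c,1);print(z,q.round(1).tolist())
box(18,10,-11,(0,0,255));box(18,10,-3,(0,255,255));box(15,9,-3,(0,255,0));box(15,9,43,(255,0,255))
cv2.imwrite('pics/w6h.png',big)
E
```

```text
-11 [[300.8, 287.4], [299.8, 220.7], [341.2, 220.8], [339.9, 287.4]]
-3 [[300.0, 295.7], [298.9, 226.3], [342.3, 226.4], [340.9, 295.7]]
-3 [[302.0, 290.2], [301.2, 232.5], [340.0, 232.5], [338.9, 290.2]]
43 [[296.2, 356.1], [294.6, 281.4], [348.5, 281.4], [346.3, 356.1]]
```

View pics/w6h.png

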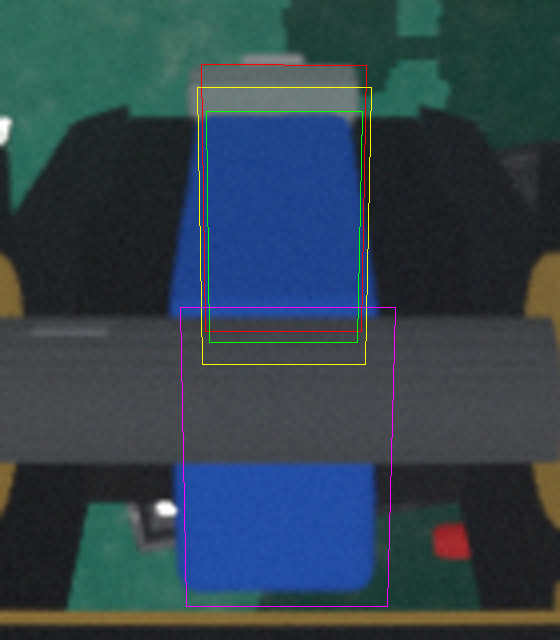

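The tab sits about where I modelled it, a little more than 1 mm sideways, which is within calibration. The blade tip shows at (311–326, 219) and looks about 8 mm thick. Before going over the gauge I'll check the clearance to the microscope.

```bash
python3 - <<'E'
from h import *
from scipy.optimize import least_squares
A=eyes.camera_model('scene');B=eyes.camera_model('side')
for n,a,b in [('stage left corner',(405,127),(466,178)),('knob',(490,200),(512,293)),('base',(338,180),(388,190))]:
    r=least_squares(lambda p:np.r_[proj(A,p)-a,proj(B,p)-b],[700,0,100]);print(n,r.x.round(),r.cost)
E
```

```text
stage left corner [903.  -2. 157.] 93.5327420593421
knob [ 877. -251.   73.] 0.08128653279843376
base [811. 151.  10.] 1.8016268295487092
```

move_arm(rows=[{"hand": 0, "linear": [2, 1, 0], "roll": 0}, {"hand": 0, "linear": [5, 2.5, -3], "roll": -0.004}, {"hand": 0, "linear": [7.37, 3.95, -6], "roll": -0.008}, {"hand": 0, "linear": [7.37, 3.95, -10], "roll": -0.008}, {"hand": 0, "linear": [7.37, 3.95, -13], "roll": -0.008}, {"hand": 0, "linear": [7.37, 3.95, -16], "roll": -0.008}, {"hand": 0, "linear": [7.37, 3.95, -17.6], "roll": -0.008}, {"hand": 0, "linear": [7.37, 3.95, -17.6], "roll": -0.008}])

```text
time_s: 12.75
tcp_pos: [598.8, -127.7, 78.7]
tool_rot: [[0.999, -0.054, -0.001], [-0.054, -0.999, 0.001], [-0.001, -0.001, -1.0]]
force: [0.3, -0.0, -0.6]
gripper_width: 17.7
```

```bash
cat > look.py <<'E'
from h import *
import pickle,sys
n=sys.argv[1]
m=eyes.camera_model('wrist');im=eyes.camera('wrist');s=sensors.observe();pickle.dump((m,s),open(n+'.pkl','wb'))
save(im,n+'.png')
im=cv2.imread('pics/'+n+'.png');cv2.imwrite('pics/'+n+'z.png',cv2.resize(im[130:250,240:400],None,fx=5,fy=5,interpolation=cv2.INTER_CUBIC))
sc=eyes.camera('scene');save(sc,n+'s.png');im=cv2.imread('pics/'+n+'s.png');cv2.imwrite('pics/'+n+'sz.png',cv2.resize(im[180:300,330:450],None,fx=5,fy=5,interpolation=cv2.INTER_CUBIC))
print(s['tcp_pos'].round(2),s['force'].round(2),s['ft_torque'].round(2),s['gripper_width'],s['tool_rot'][:,0].round(4),s['time_s'])
E
python3 look.py w7
```

```text
[ 599.31 -127.98   79.81] [-0.46 -0.08 -1.37] [ 0.13  0.07 -0.  ] 17.654725947368643 [ 9.985e-01 -5.420e-02  6.000e-04] 12.8
```

View pics/w7z.png

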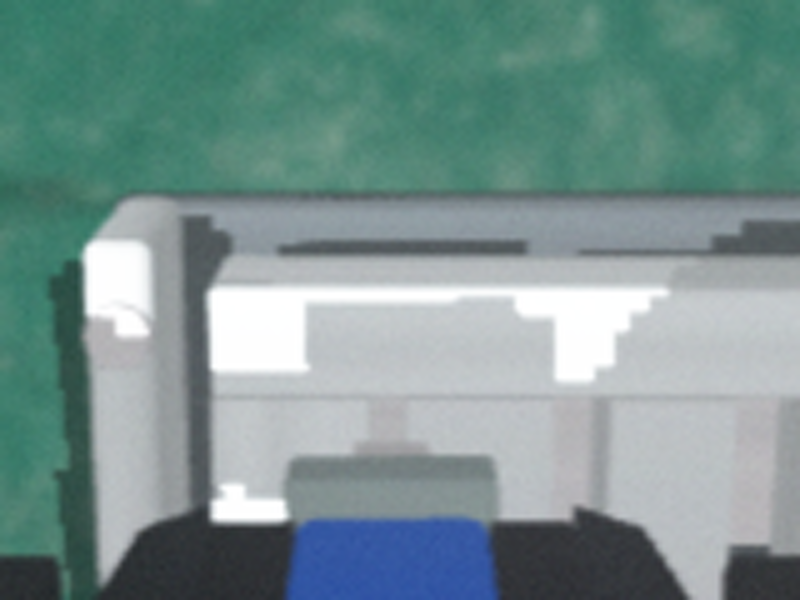

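View pics/w7sz.png

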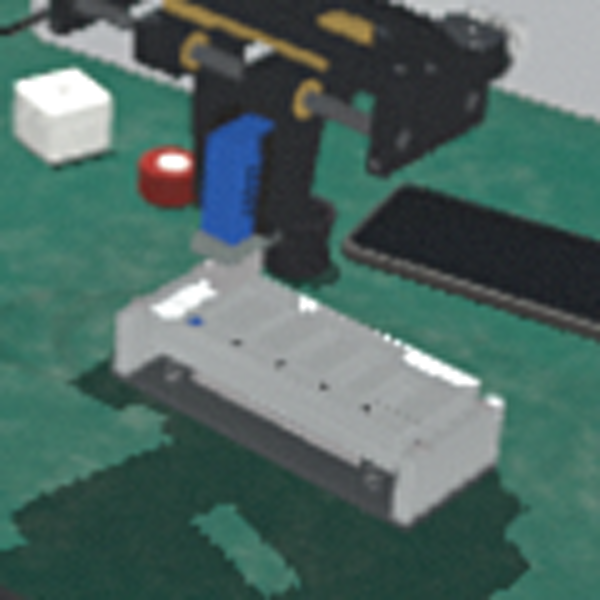

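```bash
python3 - <<'E'
from h import *
import pickle
m,s=pickle.load(open('w7.pkl','rb'))
f=lambda x,y,z:atz(m,240+(x+.5)/5-.5,130+(y+.5)/5-.5,z)
zt=s['tcp_pos'][2]-29
print('slot end',f(389,397,40),'blade tip end',f(392.5,443,zt),zt,'tcp',s['tcp_pos'])
print('slot2',f(574,397,40), f(392.5,443,zt+18))
E
```

```text
slot end [ 608.33127032 -126.70492223   40.        ] blade tip end [ 606.46512111 -127.00899912   50.81105448] 50.81105448152722 tcp [ 599.31367846 -127.97592063   79.81105448]
slot2 [ 607.20888057 -147.53071549   40.        ] [ 612.4631947  -127.34914155   68.81105448]
```

Wrist view: the narrow slot is centred at (389,397) in zoom pixels and the blade tip at (392,443). The blade is about 0.3 mm off sideways and its end is 1.9 mm inside the slot end. I'm lowering it gently onto the narrow slot.

move_arm(rows=[{"hand": 0, "linear": [0, 0.03, -0.4], "roll": 0}, {"hand": 0, "linear": [0, 0.03, -0.7], "roll": 0}, {"hand": 0, "linear": [0, 0.03, -0.9], "roll": 0}, {"hand": 0, "linear": [0, 0.03, -1.0], "roll": 0}, {"hand": 0, "linear": [0, 0.03, -1.05], "roll": 0}, {"hand": 0, "linear": [0, 0.03, -1.1], "roll": 0}, {"hand": 0, "linear": [0, 0.03, -1.15], "roll": 0}, {"hand": 0, "linear": [0, 0.03, -1.15], "roll": 0}])

```text
time_s: 13.85
tcp_pos: [599.1, -127.5, 67.9]
tool_rot: [[0.999, -0.054, 0.0], [-0.054, -0.999, -0.0], [0.0, 0.0, -1.0]]
force: [-1.2, -0.4, 3.0]
gripper_width: 18.1
```

move_arm(rows=[{"hand": 0, "linear": [0, 0, -0.05], "roll": 0}, {"hand": 0, "linear": [0, 0, -0.1], "roll": 0}, {"hand": 0, "linear": [0, 0, -0.15], "roll": 0}, {"hand": 0, "linear": [0, 0, -0.2], "roll": 0}, {"hand": 0, "linear": [0, 0, -0.2], "roll": 0}, {"hand": 0, "linear": [0, 0, -0.2], "roll": 0}, {"hand": 0, "linear": [0, 0, -0.2], "roll": 0}, {"hand": 0, "linear": [0, 0, -0.2], "roll": 0}])

```text
time_s: 14.85
tcp_pos: [599.1, -127.5, 66.0]
tool_rot: [[0.999, -0.054, 0.0], [-0.054, -0.999, -0.0], [0.0, 0.0, -1.0]]
force: [-1.7, 1.6, 6.2]
gripper_width: 17.7
```

```bash
python3 look.py w8
```

```text
[ 599.1  -127.49   65.97] [-2.26  1.52  6.09] [0.28 0.5  0.03] 17.903673150743415 [ 9.985e-01 -5.410e-02  3.000e-04] 14.9
```

View pics/w8z.png

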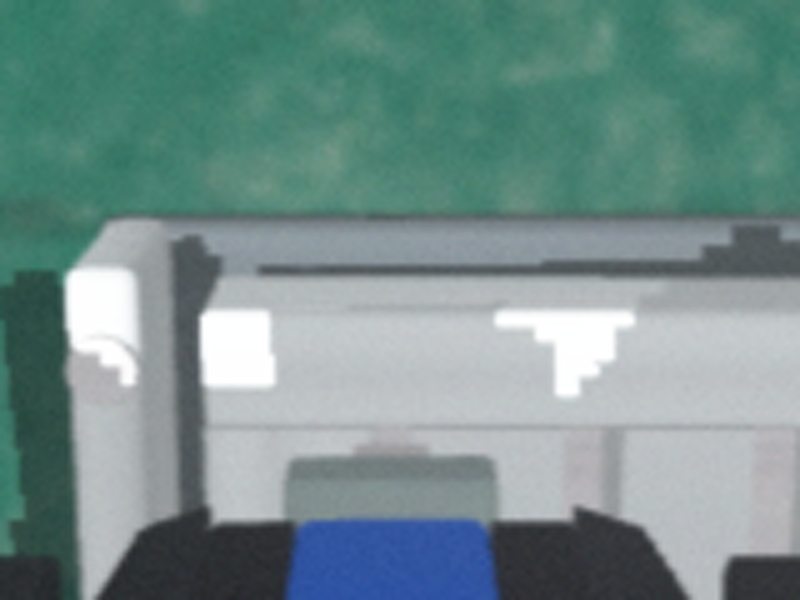

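Narrow slot: refused at about 6 N with the blade centred on it. Lifting and stepping one slot along.

move_arm(rows=[{"hand": 0, "linear": [0, 0, 0.4], "roll": 0}, {"hand": 0, "linear": [0, 0, 0.9], "roll": 0}, {"hand": 0, "linear": [-0.02, -0.4, 0.9], "roll": 0}, {"hand": 0, "linear": [-0.06, -1.1, 0.9], "roll": 0}, {"hand": 0, "linear": [-0.1, -1.8, 0.9], "roll": 0}, {"hand": 0, "linear": [-0.12, -2.18, 0.9], "roll": 0}, {"hand": 0, "linear": [-0.12, -2.18, 0.7], "roll": 0}, {"hand": 0, "linear": [-0.12, -2.18, 0.6], "roll": 0}])

```text
time_s: 15.95
tcp_pos: [597.7, -149.2, 71.5]
tool_rot: [[0.999, -0.054, -0.0], [-0.054, -0.999, 0.0], [-0.0, -0.0, -1.0]]
force: [0.0, -0.2, -0.2]
gripper_width: 17.9
```

```bash
python3 look.py w9
```

```text
[ 597.7  -149.09   71.41] [-0.29 -0.02 -1.03] [0.04 0.11 0.11] 17.274351397611994 [ 9.985e-01 -5.400e-02 -4.000e-04] 16.0
```

View pics/w9z.png

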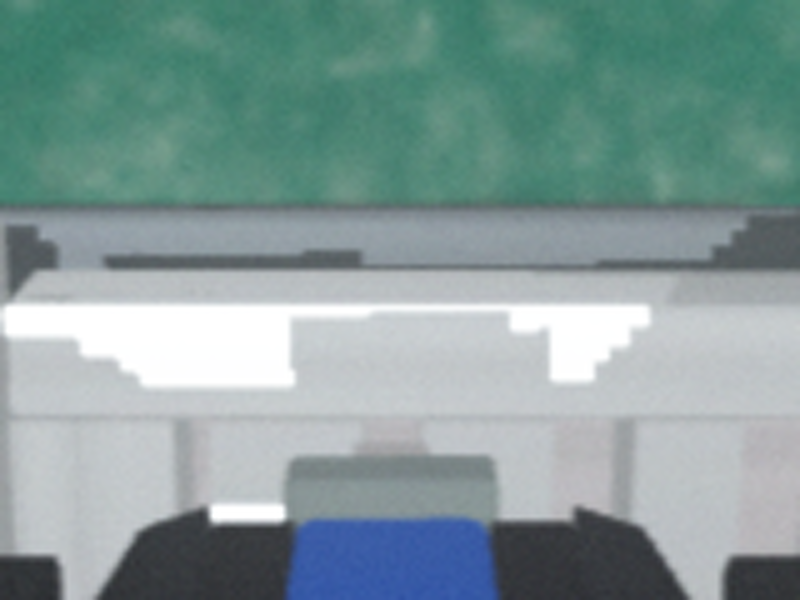

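The second slot spans about 361–422 and the blade tip 357–428, so it's centred. Pressing gently.

move_arm(rows=[{"hand": 0, "linear": [0, 0, -0.1], "roll": 0}, {"hand": 0, "linear": [0, 0, -0.2], "roll": 0}, {"hand": 0, "linear": [0, 0, -0.3], "roll": 0}, {"hand": 0, "linear": [0, 0, -0.4], "roll": 0}, {"hand": 0, "linear": [0, 0, -0.5], "roll": 0}, {"hand": 0, "linear": [0, 0, -0.6], "roll": 0}, {"hand": 0, "linear": [0, 0, -0.6], "roll": 0}, {"hand": 0, "linear": [0, 0, -0.6], "roll": 0}])

```text
time_s: 17.05
tcp_pos: [597.9, -149.3, 66.1]
tool_rot: [[0.999, -0.054, 0.0], [-0.054, -0.999, -0.0], [0.0, 0.0, -1.0]]
force: [-2.5, 1.4, 5.8]
gripper_width: 17.5
```

```bash
python3 look.py w10
```

```text
[ 597.93 -149.27   66.13] [-2.17  1.41  4.51] [ 0.37  0.47 -0.08] 17.460571829718734 [ 9.985e-01 -5.410e-02  4.000e-04] 17.1
```

View pics/w10z.png

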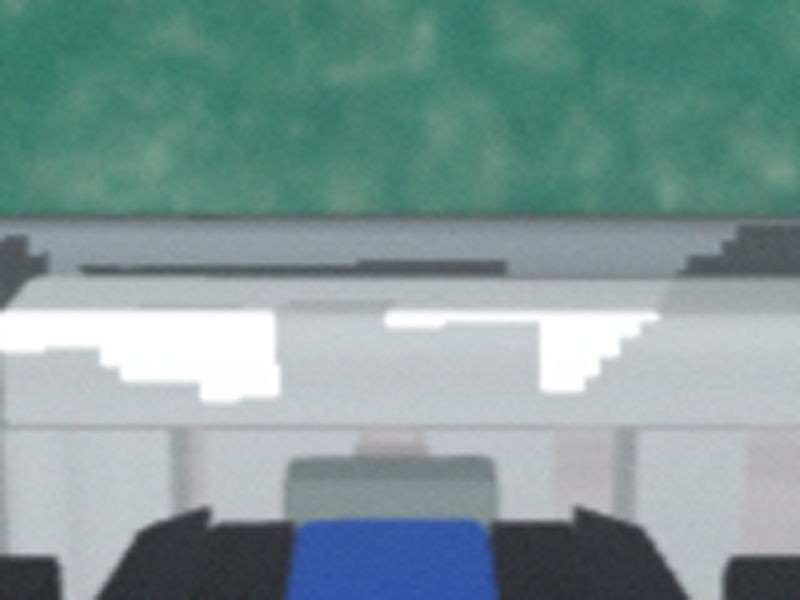

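```bash
python3 - <<'E'
import cv2
for n in ('w9','w10'):
    g=cv2.cvtColor(cv2.imread(f'pics/{n}.png'),cv2.COLOR_BGR2HSV)
    im=cv2.imread(f'pics/{n}.png')
    print(n)
    for r in (215,216,217,218,219,220): print(r,' '.join(f'{int(b)-int(g_)}' for b,g_,_ in im[r,306:332]),'|',' '.join(str(int(v)-int(w)) for w,v in im[r,345:372,1:3]))
E
```

```text
w9
215 5 3 4 2 4 2 2 4 4 4 3 4 4 5 3 4 5 3 3 3 5 2 4 5 4 3 | -4 -4 -2 -4 -4 -2 2 3 3 1 1 0 1 0 0 1 0 -2 -3 -7 -3 -5 -3 -2 -3 -4 -3
216 4 5 4 2 3 4 2 4 1 4 1 3 5 2 4 2 3 2 2 3 3 4 5 4 4 4 | -6 -3 -4 -4 -3 -1 -2 1 2 2 0 2 -1 1 0 0 -1 1 -6 -3 -6 -4 -3 -4 -2 -4 -1
217 5 2 4 3 3 5 2 2 3 3 4 2 4 5 4 5 2 4 4 4 2 4 3 4 3 4 | -5 -5 -3 -5 -4 -5 -1 -1 2 0 -1 0 0 -1 1 -2 -1 0 -4 -4 -4 -3 -4 -6 -3 -5 -5
218 4 4 5 3 3 4 2 2 4 5 3 1 2 3 3 3 2 2 5 5 4 4 3 3 5 5 | -5 -4 -4 -5 -6 -4 -1 -1 2 0 1 0 1 2 2 4 1 -1 -4 -6 -4 -5 -6 -3 -5 -4 -5
219 4 6 7 4 4 3 4 2 2 3 4 2 4 2 4 3 5 2 3 3 4 4 3 4 4 5 | -5 -5 -3 -5 -4 -4 -2 1 1 0 2 -2 1 0 -1 1 -2 -1 -5 -3 -3 -3 -3 -6 -5 -4 -4
220 3 3 4 3 3 2 4 3 2 3 2 2 0 2 -1 2 3 2 1 3 3 2 4 2 3 4 | -3 -5 -5 -5 -5 -4 -1 1 0 1 -2 1 -2 -1 2 -2 -3 -2 -4 -3 -4 -2 -3 -4 -5 -4 -5
w10
215 2 2 1 1 1 3 3 4 2 1 5 1 3 1 3 3 3 2 3 3 2 2 2 4 4 3 | -4 -5 -6 -4 -4 -4 -4 -2 -3 -1 -3 -2 -3 -5 -4 -3 -4 -5 -6 -6 -6 -5 -4 -6 -4 -4 -6
216 4 3 4 3 3 4 4 2 3 5 1 3 2 5 3 2 4 3 2 4 4 4 4 5 4 4 | -3 -4 -4 -3 -3 -2 0 0 2 2 1 2 -2 -3 1 -3 0 0 -3 -3 -4 -5 -5 -3 -4 -4 -3
217 3 4 3 4 4 4 3 3 4 2 1 4 3 3 4 3 3 3 3 6 4 4 3 4 2 3 | -2 -3 -5 -2 -3 -2 0 0 1 1 1 1 -1 -2 0 0 -1 2 0 -4 -4 -3 -2 -3 -2 -4 -3
218 5 3 3 4 3 5 2 2 4 4 5 4 3 4 3 3 4 3 5 5 3 3 5 5 4 3 | -3 -3 -2 -3 -5 -1 -1 0 1 1 2 2 2 3 2 0 -1 -2 -1 -4 -2 -4 -3 -3 -4 -3 -3
219 4 3 4 4 2 3 2 5 3 3 2 4 2 4 3 5 5 2 4 4 3 5 5 3 3 2 | -4 -5 -5 -5 -6 -2 -2 -2 1 1 -2 -1 1 0 1 3 0 -2 -3 -5 -2 -2 -3 -7 -3 -5 -3
220 2 6 5 4 5 3 5 3 2 4 2 2 5 3 3 2 3 2 2 4 4 4 3 5 3 2 | -3 -5 -5 -5 -5 -3 -3 0 0 2 -1 1 1 1 2 0 2 1 -2 -5 -4 -4 -4 -4 -5 -4 -5
```

Second slot: refused at about 5.8 N while centred. On to the third slot (9 mm).

move_arm(rows=[{"hand": 0, "linear": [0, 0, 0.4], "roll": 0}, {"hand": 0, "linear": [0, 0, 0.9], "roll": 0}, {"hand": 0, "linear": [-0.02, -0.4, 0.9], "roll": 0}, {"hand": 0, "linear": [-0.06, -1.1, 0.9], "roll": 0}, {"hand": 0, "linear": [-0.1, -1.8, 0.9], "roll": 0}, {"hand": 0, "linear": [-0.12, -2.2, 0.9], "roll": 0}, {"hand": 0, "linear": [-0.12, -2.2, 0.7], "roll": 0}, {"hand": 0, "linear": [-0.12, -2.2, 0.6], "roll": 0}])

```text
time_s: 18.15
tcp_pos: [596.5, -171.2, 71.5]
tool_rot: [[0.999, -0.054, -0.0], [-0.054, -0.999, 0.0], [-0.0, -0.0, -1.0]]
force: [0.0, 0.8, -1.1]
gripper_width: 17.7
```

```bash
python3 look.py w11
```

```text
[ 596.49 -171.08   71.4 ] [-0.1  -0.16 -0.53] [ 0.14  0.05 -0.03] 17.338706636066636 [ 9.985e-01 -5.400e-02 -4.000e-04] 18.2
```

View pics/w11z.png

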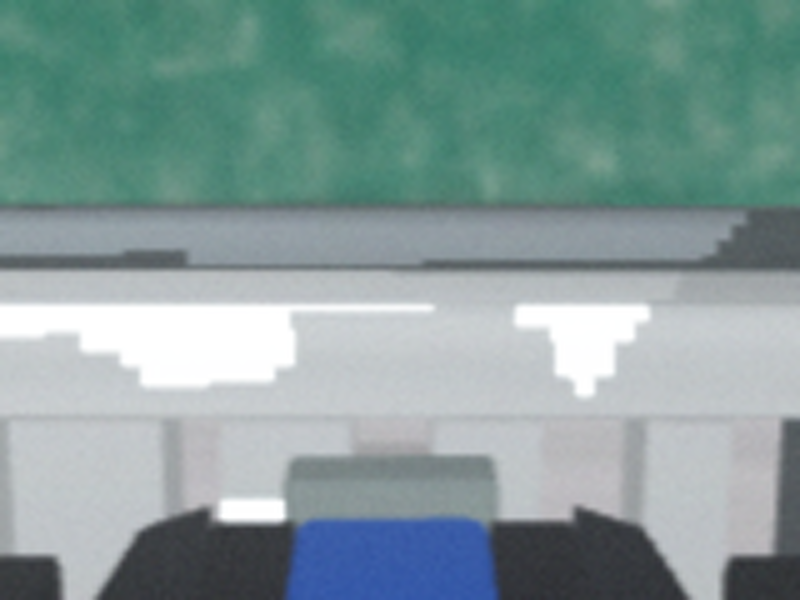

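The third slot spans 348–435 and the blade tip 357–428, so it's centred with some play. Lowering.

move_arm(rows=[{"hand": 0, "linear": [0, 0, -0.1], "roll": 0}, {"hand": 0, "linear": [0, 0, -0.2], "roll": 0}, {"hand": 0, "linear": [0, 0, -0.3], "roll": 0}, {"hand": 0, "linear": [0, 0, -0.4], "roll": 0}, {"hand": 0, "linear": [0, 0, -0.5], "roll": 0}, {"hand": 0, "linear": [0, 0, -0.6], "roll": 0}, {"hand": 0, "linear": [0, 0, -0.6], "roll": 0}, {"hand": 0, "linear": [0, 0, -0.6], "roll": 0}])

```text
time_s: 19.25
tcp_pos: [596.6, -171.3, 65.7]
tool_rot: [[0.999, -0.054, 0.0], [-0.054, -0.999, -0.0], [0.0, 0.0, -1.0]]
force: [-0.7, -0.3, -0.3]
gripper_width: 18.0
```

No force at a height where the plate would have pushed back, so the slot is accepting it. Continuing gently.

move_arm(rows=[{"hand": 0, "linear": [0, 0, -0.15], "roll": 0}, {"hand": 0, "linear": [0, 0, -0.3], "roll": 0}, {"hand": 0, "linear": [0, 0, -0.45], "roll": 0}, {"hand": 0, "linear": [0, 0, -0.6], "roll": 0}, {"hand": 0, "linear": [0, 0, -0.75], "roll": 0}, {"hand": 0, "linear": [0, 0, -0.9], "roll": 0}, {"hand": 0, "linear": [0, 0, -1.0], "roll": 0}, {"hand": 0, "linear": [0, 0, -1.0], "roll": 0}])

```text
time_s: 20.25
tcp_pos: [596.6, -171.3, 55.6]
tool_rot: [[0.999, -0.054, -0.0], [-0.054, -0.999, 0.0], [-0.0, -0.0, -1.0]]
force: [-0.2, -0.3, -0.8]
gripper_width: 17.7
```

move_arm(rows=[{"hand": 0, "linear": [0, 0, -0.1], "roll": 0}, {"hand": 0, "linear": [0, 0, -0.2], "roll": 0}, {"hand": 0, "linear": [0, 0, -0.3], "roll": 0}, {"hand": 0, "linear": [0, 0, -0.4], "roll": 0}, {"hand": 0, "linear": [0, 0, -0.48], "roll": 0}, {"hand": 0, "linear": [0, 0, -0.56], "roll": 0}, {"hand": 0, "linear": [0, 0, -0.62], "roll": 0}, {"hand": 0, "linear": [0, 0, -0.62], "roll": 0}])

```text
time_s: 21.25
tcp_pos: [596.6, -171.3, 49.7]
tool_rot: [[0.999, -0.054, 0.0], [-0.054, -0.999, -0.0], [0.0, 0.0, -1.0]]
force: [-2.2, 1.3, 3.8]
gripper_width: 17.8
```

```bash
python3 look.py w12
```

```text
[ 596.63 -171.32   49.7 ] [-2.39  0.22  4.26] [ 0.22  0.43 -0.04] 18.12832059536743 [ 9.985e-01 -5.420e-02  1.000e-04] 21.3
```

View pics/w12sz.png

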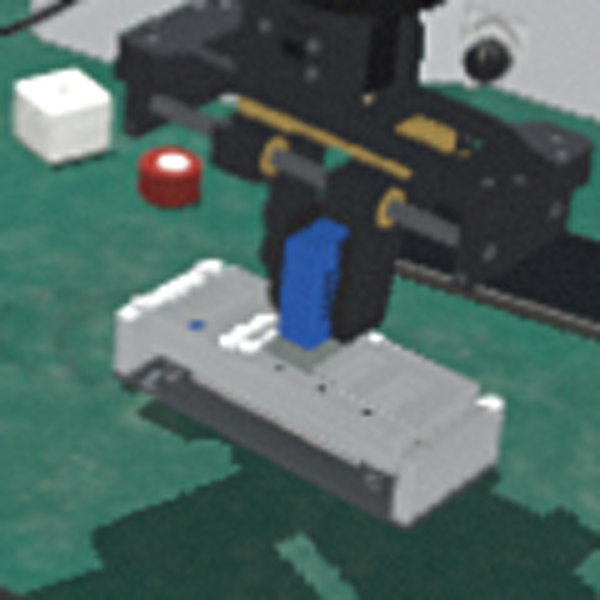

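View pics/w12z.png

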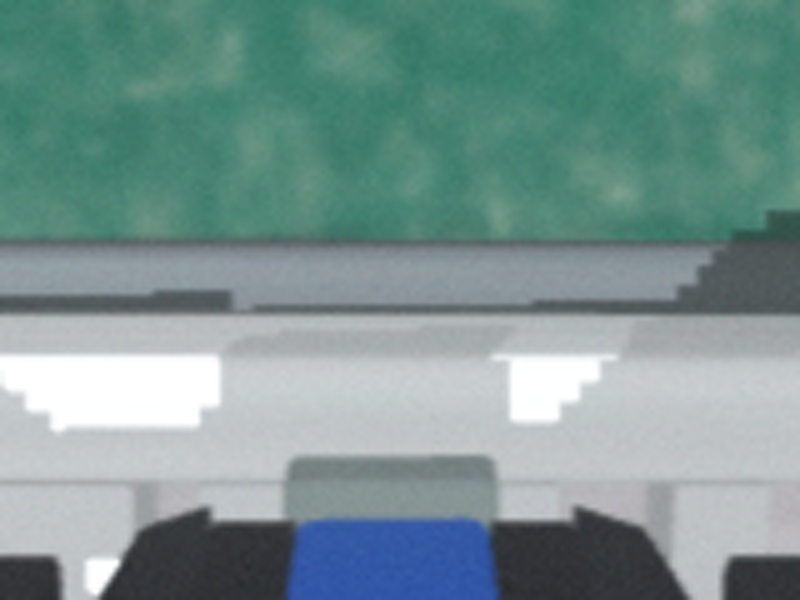

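The tab is home: TCP z is 49.7 against 51 nominal, with about 5 N on the shoulder, and the shoulder is flush on the plate in both views. I'll ease off slightly, open, and retreat upward.

move_arm(rows=[{"hand": 0, "linear": [0, 0, 0.05], "roll": 0}, {"hand": 0, "linear": [0, 0, 0.08], "roll": 0}, {"hand": 0, "linear": [0, 0, 0.08], "roll": 0}, {"hand": 0.25, "linear": [0, 0, 0.08], "roll": 0}, {"hand": 0.35, "linear": [0, 0, 0.08], "roll": 0}, {"hand": 0.5, "linear": [0, 0, 0.08], "roll": 0}, {"hand": 0.5, "linear": [0, 0, 0.08], "roll": 0}, {"hand": 0.5, "linear": [0, 0, 0.08], "roll": 0}])

```text
time_s: 22.35
tcp_pos: [596.6, -171.3, 50.3]
tool_rot: [[0.999, -0.054, 0.0], [-0.054, -0.999, -0.0], [0.0, 0.0, -1.0]]
force: [0.7, -0.1, 0.1]
gripper_width: 43.9
```

```bash
python3 look.py w13
```

```text
[ 596.61 -171.34   50.31] [ 0.01 -0.4  -1.01] [0.07 0.1  0.01] 44.0832237619616 [ 0.9985 -0.0542  0.    ] 22.4
```

View pics/w13z.png

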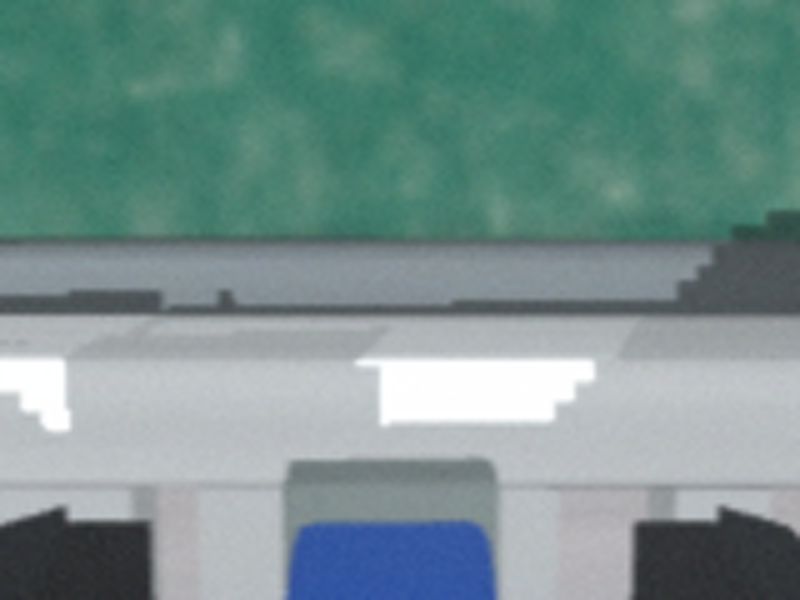

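The tab stands free between the open fingers, with its shoulder on the plate. Retreating upward and back so the camera can see it.

move_arm(rows=[{"hand": 0.5, "linear": [0, 0, 1], "roll": 0}, {"hand": 0.5, "linear": [0, 0, 3], "roll": 0}, {"hand": 0.5, "linear": [0, 0, 6], "roll": 0}, {"hand": 0.5, "linear": [0, 0, 10], "roll": 0}, {"hand": 0.5, "linear": [0, 0, 14], "roll": 0}, {"hand": 0.5, "linear": [-3, 0, 18], "roll": 0}, {"hand": 0.5, "linear": [-6.5, 0, 20], "roll": 0}, {"hand": 0.5, "linear": [-6.5, 0, 20], "roll": 0}])

```text
time_s: 23.45
tcp_pos: [530.9, -171.5, 253.1]
tool_rot: [[0.998, -0.055, 0.004], [-0.055, -0.998, -0.002], [0.004, 0.002, -1.0]]
force: [0.2, 0.2, -0.2]
gripper_width: 43.8
```

```bash
python3 look.py w14; python3 - <<'E'
from h import *
import pickle
m,s=pickle.load(open('w14.pkl','rb'));im=cv2.imread('pics/w14.png')
big=cv2.resize(im[60:150,235:400],None,fx=4.8,fy=4.8,interpolation=cv2.INTER_CUBIC);cv2.imwrite('pics/w14t.png',big)
save(eyes.camera('side'),'d14.png')
E
```

```text
[ 531.51 -171.43  251.65] [-0.12  0.3  -0.67] [ 0.04  0.11 -0.  ] 44.16183410485745 [ 0.9985 -0.0548  0.0021] 23.5
```

View pics/w14t.png

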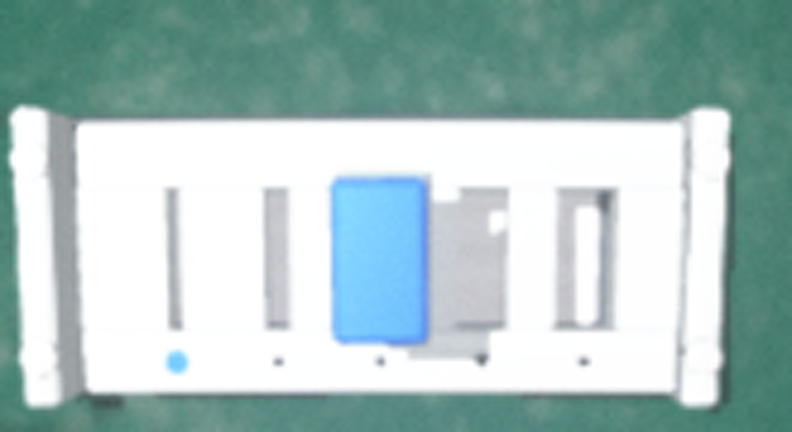

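View pics/w14sz.png

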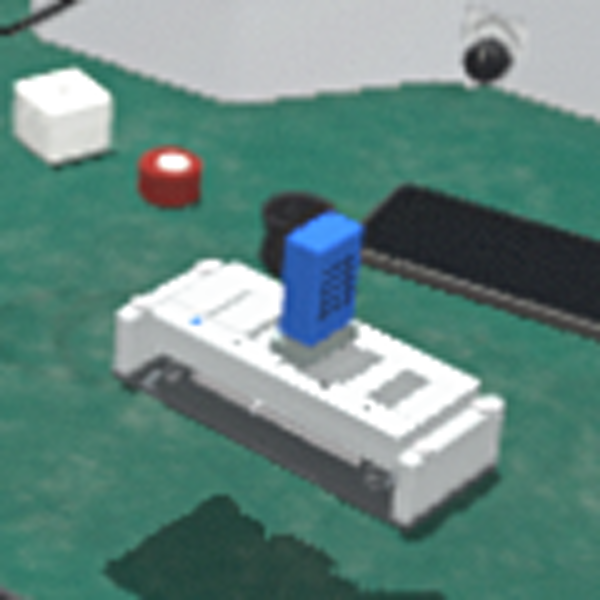

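View pics/d14.png

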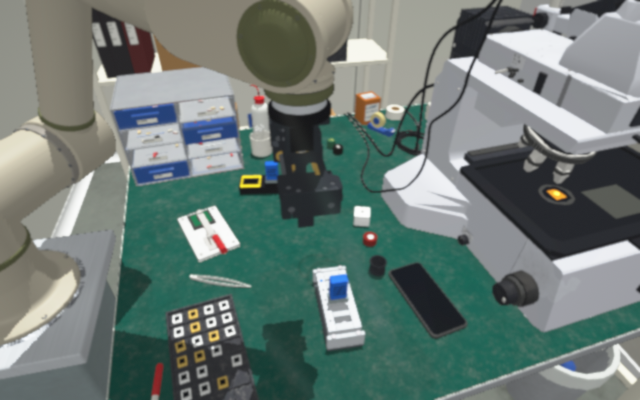

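All the views show the tab upright in the middle (third) slot with its shoulder on the plate. Slots 1, 2, 4 and 5 are empty, and the riser, puck and loupe are where they were. Handing in.

```bash
python3 -c "
from workcell import finish_job
print(finish_job())"
```

```text
the job is handed in; nothing more can be done
None
```

The tab from the yellow pocket fits the third slot (9 mm), so its blade is the 8 mm one. I left it there pushed home, upright and released, and handed the job in at about 23.5 s.

- **4 mm slot:** I pressed it with the blade centred and it refused at about 6 N. The plate gave way slightly, as it should.
- **6.5 mm slot:** It refused at about 5.8 N, also centred.
- **9 mm slot:** The blade went in without measurable force. I pressed the shoulder down on the plate at about 5 N, eased off, opened the gripper and backed away upward.

**Last checks:** The scene, side and wrist pictures show the tab upright in the middle slot, with no gap visible under the shoulder and the other slots empty. The riser, puck and loupe had not moved. The gripper hid one rack tab in the final side view. Both rack tabs were last seen in place just after I lifted this one, and nothing went near the rack after that.

**Disagreement:** The wrist camera's calibration was a little over 1 mm off sideways, so I lined the blade up with each slot directly in the pictures.

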